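Set the shaker cap to the wide hole and tip the caster balls out

TASK

The clear jar in the tilting stand holds four 14 mm steel balls. Turn its orange shaker cap until the wide hole, the only one the balls fit through, sits over the jar's outlet at the white mark; only then push the red-gripped lever right over to tip the jar as far as it goes, and keep it tipped until all four balls have dropped into the blue tray underneath. Let the jar swing back upright and leave the other things on the bench where they are.

Things in the scene. Friction and masses are not known exactly. Their poses are not given: they have to be found in the camera images.
- stand: dark green steel tilting stand, screwed to the bench. Origin: on the bench under the jar's axis; z up; its -y is the pouring side; its x runs along the jar's tilting axis, the lever being at -x, which faces the robot. Base plate 200 x 220 x 8 mm; two cheeks 8 mm thick at x = -64 and +64 mm, 56 mm wide in y, rise to 158 mm and carry the jar between them.
- pivot (a point): middle of the jar's tilting axis (trunnions), on the jar's own axis, 135 mm above the bench; axes as the stand's. The jar is clear plastic, 96 mm across, and upright reaches from 60 mm below to 30 mm above this point.
- jar (a joint): tilt of the jar about the stand's x, rad: 0 = upright on its stop, grows as the jar tips to the stand's -y side, 1.57 = lying level, 2.5 = end stop. When let go, a spring and damper bring it upright in about 1.5 s; held fully tipped it pushes back about 4 to 5 N at the grip. All balls run out in a second or two at 2.3 to 2.5, not all of them below; if one jams, let it back to 0.9, tip again.
- lever_grip (a point): centre of the red lever grip: a cylinder 18 mm thick, 67 mm long, parallel to the stand's x, from x = -83 to -150 mm, fixed to the jar by an arm (18 x 6 mm, at x = -78 mm), 90 mm from the tilting axis. Jar upright: it leans 35 degrees back from vertical to +y, 209 mm up; tipping carries it over the top and down on the -y side. Push it from its +y side, then from above.
- cap (a joint): angle of the orange cap, rad, counter-clockwise positive seen from above the upright jar, range -2.6 to 2.6; it stays where it is left (about 1.7 N at the tab turns it). 0 = tab at the outlet mark, outlet shut; 1.57 = wide hole over the outlet (0.3 rad to either side still passes the balls); -1.57 = 10 mm hole over the outlet.
- cap_middle (a point): centre of the cap's flat top, on the jar's axis, 173 mm above the bench when upright. Cap: orange disc 107 mm across. Holes, each with its outer edge 43 mm from the axis: the wide one (40 mm) 90 degrees clockwise, seen from above, from the tab; a 10 mm one 90 degrees counter-clockwise from it; a 6 mm one opposite it.
- tab_end (a point): on the cap's raised thumb tab, 40 mm out from the cap's axis and half-way up: the tab is a radial fin 11 mm thick, standing 22 mm above the cap (its top 195 mm above the bench), from 5 to 49 mm out. Push it sideways to turn the cap.
- outlet_mark (a point): the white mark outside the jar's rim, 58 mm from the jar's axis on the stand's -y side, beside the outlet (a fixed opening 44 mm wide under the cap, between axis and rim)
- tray: blue open catch tray standing on the stand's base under the jar, 108 x 190 x 42 mm (190 along the stand's y), walls and floor 3 mm. Origin: centre of its underside. Loose, 0.35 kg.
- ball1_center (a point): centre of one polished steel ball, 14 mm in diameter (four alike), at first on the jar's inner floor (79 mm above the bench)
- ball2_center (a point): centre of one polished steel ball, 14 mm in diameter (four alike), at first on the jar's inner floor (79 mm above the bench)
- ball3_center (a point): centre of one polished steel ball, 14 mm in diameter (four alike), at first on the jar's inner floor (79 mm above the bench)
- ball4_center (a point): centre of one polished steel ball, 14 mm in diameter (four alike), at first on the jar's inner floor (79 mm above the bench)
- wire_spool: bystander: black spool of copper wire standing on end, 60 mm across, 60 mm high; origin at the centre of its underside
- disk_drive: bystander: dark blue external drive, 125 x 80 x 24 mm; origin at the centre of its underside
- tape_roll: bystander: olive green tape roll lying flat, 84 mm across, 24 mm high; origin at the centre of its underside
Mind the look-alikes: they are no part of the job. Several things have the shape of the tray; the one meant has the colours described above.

How it is judged:
On the way, in this order (a step that is already met when the one before it is completed fails the run):
1. the wide hole of the cap is over the outlet (within 0.3 rad) with the jar upright and all four balls still in it (value of joint cap between 1.27 and 1.87 rad and value of joint jar below 0.25 rad and height (world z) of each of ball1_center, ball2_center, ball3_center, ball4_center above 0.065 m), for 0.2 s.
2. the jar is tipped well past level (more than 1.75 rad) with the wide hole still over the outlet (value of joint cap between 1.27 and 1.87 rad and value of joint jar above 1.75 rad), for 0.2 s.
At the end, for the whole second after the job is handed in: all four balls lie inside the tray (within its walls and below its rim), and the jar is back upright (within 0.1 rad) and still (x of ball1_center in the frame of tray between -0.053 and 0.053 m and y of ball1_center in the frame of tray between -0.094 and 0.094 m and z of each of ball1_center, ball2_center, ball3_center, ball4_center in the frame of tray below 0.035 m and x of ball2_center in the frame of tray between -0.053 and 0.053 m and y of ball2_center in the frame of tray between -0.094 and 0.094 m and x of ball3_center in the frame of tray between -0.053 and 0.053 m and y of ball3_center in the frame of tray between -0.094 and 0.094 m and x of ball4_center in the frame of tray between -0.053 and 0.053 m and y of ball4_center in the frame of tray between -0.094 and 0.094 m and value of joint jar below 0.1 rad and velocity of joint jar between -0.1 and 0.1 rad/s); the robot touches nothing.
It fails at once if the wire spool is moved by more than 30 mm (distance of wire_spool from where it was at the start of the episode above 0.03 m).
It fails at once if the disk drive is moved by more than 30 mm (distance of disk_drive from where it was at the start of the episode above 0.03 m).
It fails at once if the tape roll is moved by more than 30 mm (distance of tape_roll from where it was at the start of the episode above 0.03 m).
It also fails if it takes over 58 s, if anything falls off the work surface, if the arm or the gripper's body presses on something with over 40 N, if the wrist force passes 120 N, or if a joint passes its speed limit or range.

ROBOT

A 6-joint arm with a two-finger parallel gripper is mounted at the origin on the work surface. World frame = base frame: x ahead of the robot, y to its left, z up, the work surface at z = 0. Lengths are in m, angles in rad, forces in N, time in s.
With the tool pointing down it reaches from about 0.35 to 0.8 m from the base axis. Payload 7.3 kg.
Tool frame: the origin (TCP) lies between the finger pads; the fingertips stand 25 mm ahead of it and the grasp point (between the pads) lies 6 mm ahead of it (r.tip_extent is the distance from the TCP to the fingertips, in m); z points along the fingers, y is the line along which they close (so a half turn about z gives the same grasp; the last joint's range is limited). The gripper opens to 85 mm and grips with 20 to 120 N. Pads are 22 mm wide; open, the fingers measure 114 mm over their backs; the gripper's body (76 mm by 85 mm) begins 54 mm behind the grasp point. The pads swing forward as they close: fully open they stand 13 mm farther back than shut.
Start: joints at [0.98, 0.342, 1.524, -0, 1.275, -0.146], TCP at [0.226, 0.474, 0.256] pointing down, gripper open.
Joint ranges: [-2.53, 2.53], [-0.77, 2.02], [0.04, 2.7], [-1, 4.14], [0.28, 2.66], [-3.11, 3.11]. Speed limits (rad/s): [2.57, 2.57, 3.14, 3.14, 3.14, 3.14].

INTERFACE

Orientations are given as a unit quaternion [x, y, z, w].
In Python, from workcell import r, command_gripper, optics gives the robot as it stands. The module is installed in compiled form; this text tells all that it offers. Calls block until the motion is done:
- r.reach(position, orientation): joint-space move of the TCP to a pose.
- r.move_straight(position, orientation=None, speed=0.15, max_force=None): straight line of the TCP; orientation=None keeps the orientation; speed is the mean speed in m/s. With max_force (N) it stops when the force on the tool has changed by that much, and returns True; else False.
- r.movej(angles): joint-space move.
- command_gripper(opening, force=None): finger opening in m; force is the grip in N (None keeps the last); returns when the fingers have stopped.
- r.hold(seconds).
- r.solve_ik(position, orientation): joint angles nearest the present ones, or None.
- r.read_state(): the state.
- optics.get_image(name): name is "scene" or "top" or "wrist"; returns (picture, depth): 420x560x3 uint8, red, green, blue; 420x560 float32, m along the optical axis (not along the pixel's ray), 0 where there is no reading.
- optics.camera_model(name): a dict with "K" (3x3 intrinsics, pixels), "k1" (the pictures are not rectified: a ray, as slopes to the right and down, at radius r is drawn at 1 + k1 r^2 times it, then the intrinsics apply), "R" (3x3) and "t" (3): a world point X has camera coordinates R X + t; the wrist camera has in their place "tool_from_camera" (4x4, takes a point from camera to tool coordinates, whose origin is the TCP and whose axes are the flange's). Camera axes: x right, y down, z forward; pixel columns grow to the right and rows downward; lengths in m; the calibration is good to about 2 mm. A picture is of the moment at which its call begins: read the wrist's pose just before it. camera_model takes no time and is no camera call.
A pose or a line that the arm cannot do raises r.PlanningError and nothing moves.
- r.finish_job(): hands the job in; it is judged then, once.
The state is a dict: "time_s": time; "joint_positions": joint angles; "dq": joint speeds; "tau": joint torques, N m; "eef_pos": TCP position; "eef_rot": TCP orientation; "contact_force": force on the tool from outside, world axes, zero at the start; "torque": the same for the moment, N m; "grip_width": finger opening in m; "grip_force": force on a finger pad.
Only numpy, scipy, OpenCV 4.12 (cv2) and the standard library are available. Lean on these libraries where they do the work, as an engineer would, in place of code of your own. Each camera call takes 0.05 s, during which the arm holds its last target. There are 200 camera calls.

## Working session

There is one attempt and no reset: what is moved stays moved. The work goes in short steps, each a Python script; the robot and the scene stay as the last script left them, time stands still between calls to the robot, and variables do not carry over. Pictures are saved under pics/ and viewed, at most 10 in all, crops included, and the job is handed in when it is done.

```bash
mkdir -p pics; cat > h.py <<'E'
import numpy as np, cv2
from workcell import r, command_gripper, optics
def ray(cam,u,v,pose=None):
    c=optics.camera_model(cam);K=np.array(c['K']);k1=c['k1']
    d=np.array([(u-K[0,2])/K[0,0],(v-K[1,2])/K[1,1]]);s=d.copy()
    for _ in range(30): s=d/(1+k1*(s@s))
    R=np.array(c['R']);t=np.array(c['t'])
    return -R.T@t, R.T@np.array([s[0],s[1],1])
def onz(cam,u,v,z):
    o,d=ray(cam,u,v);return o+d*(z-o[2])/d[2]
def atdepth(cam,u,v,dep):
    o,d=ray(cam,u,v);return o+d*dep
def save(n,p): cv2.imwrite('pics/'+n+'.png',p[:,:,::-1])
E
python3 - <<'E'
from h import *
for n in('scene','top'):
    p,d=optics.get_image(n);save(n,p);np.savez('/tmp/'+n,p=p,d=d)
    c=optics.camera_model(n);print(n,-np.array(c['R']).T@np.array(c['t']),np.array(c['K'])[0,0],c['k1'])
E
```

```text
scene [ 1.56533086 -0.5333209   1.05160158] 467.15485665377537 -0.16197230278023111
top [ 0.26173559 -0.0725303   1.47660679] 439.06615528103094 0.0302168034053566
```

View pics/scene.png

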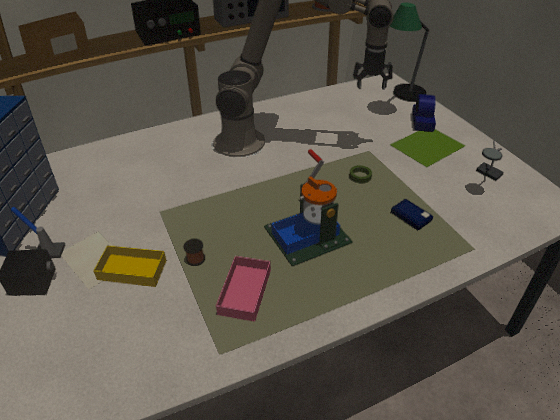

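View pics/top.png

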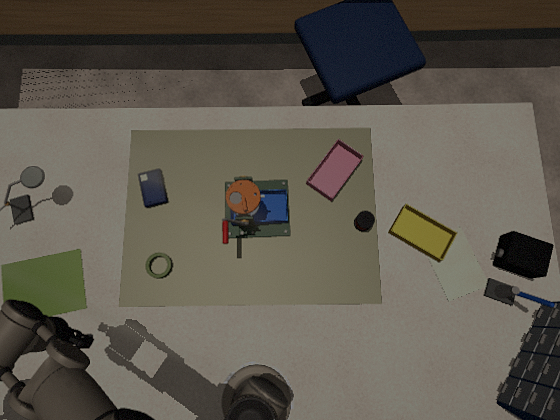

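The blue tray, scene (300,232) / top (268,207), stands in the green stand. The pink tray (245,288) / (335,170) and the yellow tray (130,265) / (423,232) are look-alikes. Next I'll confirm this in one enlarged crop and measure.

```bash
cat > m.py <<'E'
from h import *
S={n:np.load('/tmp/%s.npz'%n) for n in('scene','top')}
def mask(n,lo,hi,box):
    h=cv2.cvtColor(S[n]['p'],cv2.COLOR_RGB2HSV);m=cv2.inRange(h,lo,hi);b=np.zeros_like(m);x0,y0,x1,y1=box;b[y0:y1,x0:x1]=m[y0:y1,x0:x1];return b
a=cv2.resize(S['top']['p'][165:265,205:305],(560,560),interpolation=cv2.INTER_CUBIC)
b=cv2.resize(S['scene']['p'][145:270,255:360],(240*105//125*2//2*1,240),interpolation=cv2.INTER_CUBIC)
c=np.zeros((560,240,3),np.uint8);c[:240,:b.shape[1]]=b
save('crop',np.clip(np.hstack([a,c]).astype(float)*1.6,0,255).astype(np.uint8))
box={'top':(205,165,305,265),'scene':(255,145,360,270)}
for n in S:
    for nm,lo,hi in(('orange',(5,150,90),(16,255,255)),('red',(0,150,60),(4,255,255)),('green',(50,40,15),(95,255,90)),('blue',(105,150,50),(120,255,255))):
        m=mask(n,lo,hi,box[n]);cs=cv2.findContours(m,cv2.RETR_EXTERNAL,cv2.CHAIN_APPROX_NONE)[0]
        k=max(cs,key=cv2.contourArea) if cs else None
        if k is None: print(n,nm,None);continue
        print(n,nm,cv2.contourArea(k),cv2.boundingRect(k),cv2.minAreaRect(k))
        if nm=='orange' and len(k)>5:
            e=cv2.fitEllipse(cv2.convexHull(k));print(e, onz(n,*e[0],0.173))
        if nm=='red':
            q=cv2.boxPoints(cv2.minAreaRect(k));print([onz(n,*x,0.209).round(3) for x in q])
        if nm=='green' and n=='top':
            q=cv2.boxPoints(cv2.minAreaRect(np.vstack(cs)));print([onz(n,*x,0.008).round(3) for x in q])
E
python3 m.py
```

```text
scene orange 434.5 (302, 176, 35, 26) ((318.9245300292969, 190.26414489746094), (34.34013748168945, 23.07657241821289), 15.945395469665527)
((318.1855163574219, 189.07252502441406), (25.02118682861328, 35.095787048339844), 104.4231185913086) [0.60920068 0.03005064 0.173     ]
scene red 45.5 (308, 150, 14, 12) ((314.2500305175781, 155.25001525878906), (14.849241256713867, 4.242640495300293), 45.0)
[array([0.462, 0.069, 0.209]), array([0.451, 0.086, 0.209]), array([0.518, 0.088, 0.209]), array([0.529, 0.072, 0.209])]
scene green 821.0 (285, 222, 67, 44) ((315.107177734375, 240.63645935058594), (29.651081085205078, 66.5487289428711), 68.5522689819336)
scene blue 1084.0 (272, 213, 48, 41) ((297.84246826171875, 231.24658203125), (34.76122283935547, 44.00747299194336), 69.44395446777344)
top orange 841.0 (226, 180, 34, 34) ((242.75001525878906, 196.25), (32.52690887451172, 33.23401641845703), 45.0)
((242.7898712158203, 196.15097045898438), (33.39806365966797, 34.16358947753906), 67.84619140625) [0.61276957 0.03152185 0.173     ]
top red 77.0 (223, 221, 5, 23) ((225.0, 232.0), (22.0, 4.0), 90.0)
[array([0.528, 0.087, 0.209]), array([0.528, 0.075, 0.209]), array([0.462, 0.074, 0.209]), array([0.463, 0.085, 0.209])]
top green 62.0 (229, 222, 16, 16) ((236.5, 229.5), (15.0, 15.0), 90.0)
[array([0.722, 0.109, 0.008]), array([ 0.731, -0.106,  0.008]), array([ 0.519, -0.113,  0.008]), array([0.511, 0.095, 0.008])]
top blue 526.0 (260, 192, 28, 29) ((273.3765869140625, 206.5311737060547), (28.264690399169922, 26.666690826416016), 87.1375961303711)
```

View pics/crop.png

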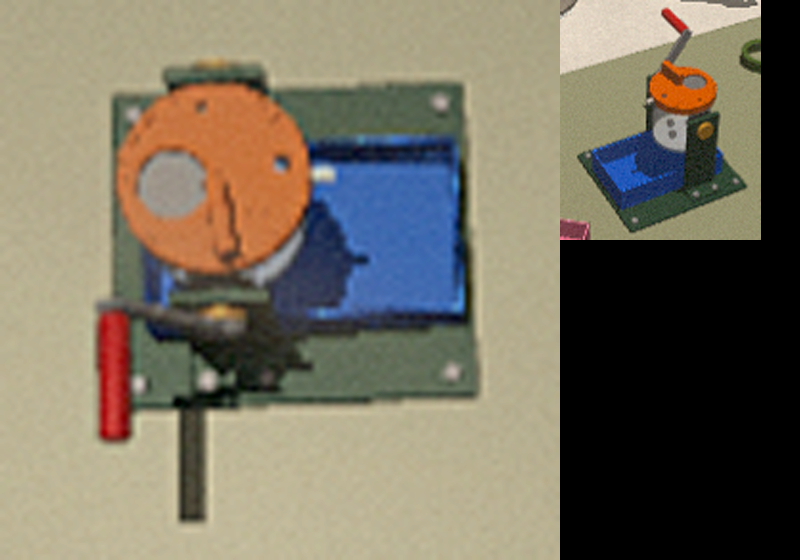

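The crop confirms it: the blue tray in the green stand sits under the jar, and it is the only blue one. In crop pixels:
- **Cap:** centre (213,178).
- **Wide hole:** (171,184), on the side away from the outlet.
- **Tab:** points down to (230,250), towards the robot.
- **White mark:** (322,174).
- **Lever grip:** (115,375).

The cap is therefore at about -1.44 rad with stand yaw about 0.04. The measured grip (0.495, 0.080) agrees with the prediction from the cap centre (0.494, 0.078). I'll straddle the tab and turn it counter-clockwise by about 3 rad.

```bash
cat >> h.py <<'E'
C=np.array([0.612,0.031]);YAW=0.04
def q(a,): # tool down, tool x at world angle a
    from scipy.spatial.transform import Rotation as Ro
    c,s=np.cos(a),np.sin(a);return Ro.from_matrix(np.array([[c,s,0],[s,-c,0],[0,0,-1]])).as_quat()
def tabpose(a,z,rad=0.032,off=0): return [C[0]+rad*np.cos(a),C[1]+rad*np.sin(a),z],q(a+off)
E
python3 - <<'E'
from h import *
A=np.radians(np.linspace(-170,np.degrees(YAW),13))
def chain(off):
    js=[r.solve_ik(*tabpose(a,0.204,off=off)) for a in A]
    return [None if j is None else round(float(j[5]),2) for j in js]
for off in(0,np.pi): print(off,chain(off))
E
```

```text
0 [-1.83, -2.1, -2.36, -2.62, -2.87, None, 2.91, 2.66, 2.42, 2.18, 1.94, 1.7, 1.46]
3.141592653589793 [1.31, 1.04, 0.78, 0.52, 0.27, 0.02, -0.23, -0.48, -0.72, -0.96, -1.2, -1.44, -1.68]
```

```bash
python3 - <<'E'
from h import *
off=np.pi
a0=np.radians(-170)
p,o=tabpose(a0,0.34,off=off); r.reach(p,o)
command_gripper(0.04,20)
hit=r.move_straight(tabpose(a0,0.205)[0],o,speed=0.12,max_force=8)
s=r.read_state();print(hit,s['eef_pos'],s['contact_force'],s['time_s'])
if not hit:
    command_gripper(0.017)
    s=r.read_state();print(s['grip_width'],s['contact_force'])
    im,_=optics.get_image('scene');im2,_=optics.get_image('wrist')
    save('s2',np.hstack([cv2.resize(im[120:270,230:380],(420,420)),cv2.resize(im2,(380,420))]))
E
```

```text
False [0.5808936  0.02541763 0.20579435] [0.94896483 0.51191414 0.51767183] 3.9583
0.016912077177089802 [ 0.35331216  0.23986368 -0.15232356]
```

View pics/s2.png

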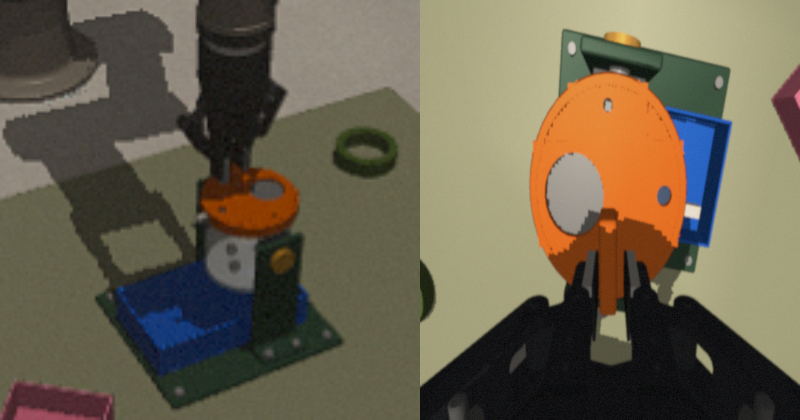

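The wrist view (right half) shows the orange fin at (608,270) centred between the fingers at (590,285) and (632,285). Next I turn the cap.

```bash
python3 - <<'E'
from h import *
off=np.pi
A=np.radians(np.linspace(-170,np.degrees(YAW),16))
for a in A[1:]:
    p,o=tabpose(a,0.205,off=off)
    hit=r.move_straight(p,o,speed=0.06,max_force=30)
    if hit: print('hit',np.degrees(a),r.read_state()['contact_force']);break
s=r.read_state();print(s['eef_pos'],s['contact_force'],s['time_s'])
if not hit:
    command_gripper(0.009,20);s=r.read_state();print(s['grip_width'],s['contact_force'])
    command_gripper(0.04)
    p,o=tabpose(A[-1],0.33,off=off);r.move_straight(p,o,speed=0.15)
    r.reach([0.47,0.085,0.33],o)
    im,_=optics.get_image('top');s=r.read_state();print(s['time_s'])
    im2,_=optics.get_image('scene')
    save('s3',np.hstack([cv2.resize(im[165:265,205:305],(400,400)),cv2.resize(im2[145:245,265:365],(400,400))]))
E
```

```text
[0.64384094 0.03225648 0.20496711] [ 0.04972278 -0.70201133 -0.54623109] 9.6583
0.010775038722069393 [-0.11364134  5.00156582  1.07751231]
12.0833
```

View pics/s3.png

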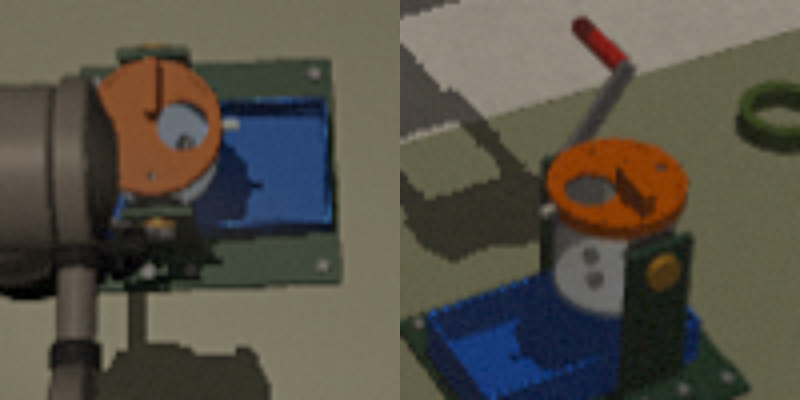

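The top view shows the wide hole at (182,124) beside the white mark at (230,123), with the tab pointing straight away from the robot. The balls are visible in the jar, so step 1 looks met. Now I grip the lever and tip the jar.

```bash
cat >> h.py <<'E'
O=q(YAW+np.pi)
def lever(th,dz=0,x=-0.122):
    f=th-np.radians(35);y=-0.09*np.sin(f);z=0.135+0.09*np.cos(f)
    c,s=np.cos(YAW),np.sin(YAW)
    return [C[0]+c*x-s*y,C[1]+s*x+c*y,z+0.006+dz]
def swing(a,b,n,speed):
    for t in np.linspace(a,b,n+1)[1:]:
        if r.move_straight(lever(t),O,speed=speed,max_force=45):
            print('hit',t,r.read_state()['contact_force']);return False
    return True
E
python3 - <<'E'
from h import *
print([r.solve_ik(lever(t),O) is not None for t in (0,1.2,2.42)])
command_gripper(0.06,30)
r.move_straight(lever(0,0.1),O,speed=0.2)
hit=r.move_straight(lever(0),O,speed=0.1,max_force=8)
print(hit)
if not hit:
    command_gripper(0.012,30);s=r.read_state();print(s['grip_width'],s['contact_force'],s['time_s'])
    ok=swing(0,2.42,14,0.08);s=r.read_state();print(ok,s['eef_pos'],s['grip_width'],s['contact_force'],s['time_s'])
    r.hold(2)
    im,_=optics.get_image('top');im2,_=optics.get_image('scene')
    save('s4',np.hstack([cv2.resize(im[165:265,205:305],(400,400)),cv2.resize(im2[145:270,245:370],(400,400))]))
E
```

```text
[True, True, True]
False
0.016777339288120807 [-0.94547485  6.07440999  4.95741709] 14.35
True [ 0.49357557 -0.05653527  0.12156499] 0.01696241701175775 [-2.1714016  27.59298113 21.82681256] 19.1333
```

View pics/s4.png

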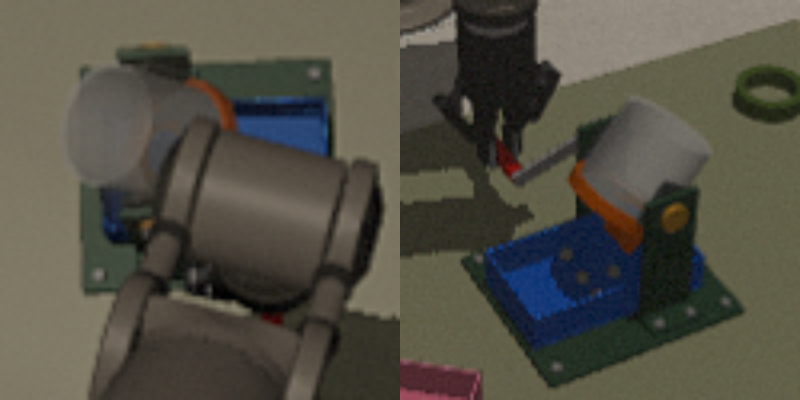

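The scene crop shows the jar tipped past level and three balls in the tray at (567,255), (583,277) and (614,270). The fourth may be hidden. I'll hold a little longer, lead the jar back upright, then count.

```bash
python3 - <<'E'
from h import *
r.hold(1.5)
ok=swing(2.42,0.03,14,0.08);s=r.read_state();print(ok,s['contact_force'],s['time_s'])
if ok:
    command_gripper(0.06)
    r.move_straight(lever(0.0,0.12),O,speed=0.2)
    r.reach([0.42,0.22,0.33],O)
    im,_=optics.get_image('top');im2,_=optics.get_image('scene')
    save('s5',np.hstack([cv2.resize(im[165:265,205:305],(400,400)),cv2.resize(im2[145:270,245:370],(400,400))]))
    s=r.read_state();print(s['contact_force'],s['time_s'])
E
```

```text
True [2.87198665 5.66892747 6.79319377] 27.5167
[0.36951646 0.12428865 0.08691423] 29.5167
```

View pics/s5.png

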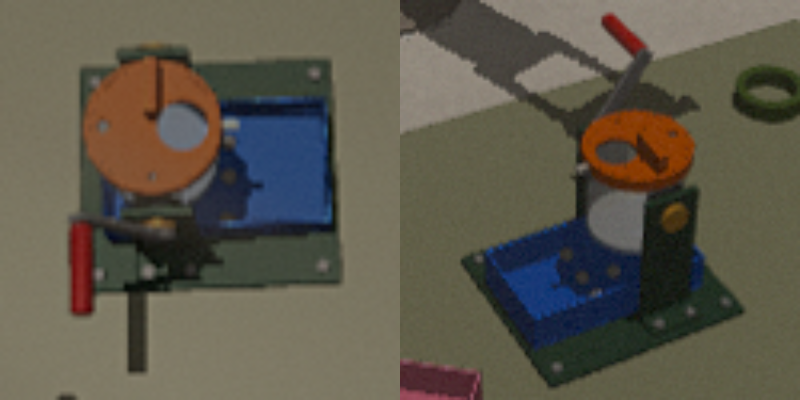

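The jar is upright. It looks empty in both views, and three balls are clear in the tray: top (228,142), (230,177) and (228,215). I'll look once from near for the fourth.

```bash
python3 - <<'E'
from h import *
from scipy.spatial.transform import Rotation as Ro
T=np.array(optics.camera_model('wrist')['tool_from_camera'])
o=q(YAW-1.57 if False else YAW+np.pi); R=Ro.from_quat(o).as_matrix()
d=R@T[:3,2];z=0.30
off=R@T[:3,3];tgt=np.array([0.606,-0.015,0.03])
k=(tgt[2]-(z+off[2]))/d[2]
pos=tgt-k*d-off; pos[2]=z
print(T[:3,3],T[:3,2],pos)
pos[2]=0.33
if r.solve_ik(pos,o) is None: o=q(YAW);print('alt')
r.reach([0.45,-0.06,0.36],o) if False else None
r.reach(pos,o)
im,_=optics.get_image('wrist');save('s6',np.clip(im*1.5,0,255).astype(np.uint8));print(r.read_state()['time_s'])
E
```

```text
[ 0.06750569 -0.00071121 -0.11726463] [-2.65393804e-01 -2.05401769e-04  9.64140076e-01] [ 0.56690491 -0.01577029  0.3       ]
30.6417
```

View pics/s6.png

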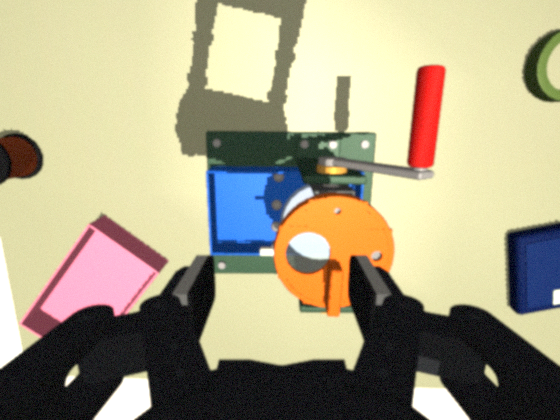

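```bash
python3 - <<'E'
from h import *
z=0.018
for u,v in((567,255),(583,277),(614,270),(597,293)): print('scene',onz('scene',245+(u-400)*.3125,145+v*.3125,z).round(3))
for u,v in((228,142),(230,177),(228,215)): print('top',onz('top',205+u/4,165+v/4,z).round(3))
r.reach([0.5,-0.16,0.36],q(YAW+np.pi-0.9))
im,_=optics.get_image('wrist');im2,_=optics.get_image('scene');print(r.read_state()['time_s'])
save('s7',np.clip(np.hstack([cv2.resize(im[40:320,130:410],(420,420),interpolation=cv2.INTER_CUBIC),cv2.resize(im2[175:265,270:350],(373,420),interpolation=cv2.INTER_CUBIC)])*1.8,0,255).astype(np.uint8))
E
```

```text
scene [ 0.574 -0.021  0.018]
scene [ 0.61  -0.021  0.018]
scene [0.615 0.011 0.018]
scene [ 0.637 -0.019  0.018]
top [ 0.638 -0.022  0.018]
top [ 0.607 -0.024  0.018]
top [ 0.574 -0.022  0.018]
31.4333
```

View pics/s7.png

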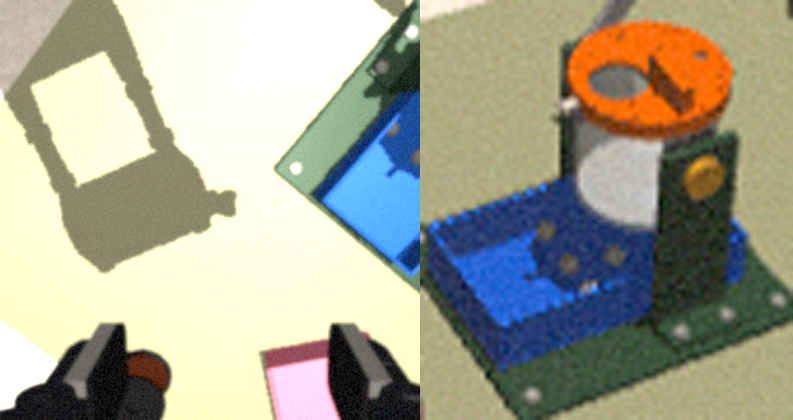

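The two views agree on four balls on the tray floor: (0.574,-0.021), (0.609,-0.022), (0.615,0.011) and (0.638,-0.020). In the crop they are at (545,230), (569,265), (614,256) and the glint at (588,287). The jar is empty and upright, and the arm is clear.

```bash
python3 -c "
from h import *
r.hold(0.5);print(r.finish_job())"
```

```text
the job is handed in; nothing more can be done
None
```

I handed the job in at about 32 s: the wide hole is over the outlet, all four balls are in the blue tray, the jar is back upright, and the arm is clear without having touched the spool, drive or tape roll.

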